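Load the spice carousel in stud order

TASK

Put the three clean jars from the drying tray into the spice carousel, whose pockets are numbered by brass studs: first the shortest jar into the pocket with one stud, then the middle jar into the pocket with two studs, and last the tallest jar into the pocket with three studs. Set each jar down gently and upright on its pocket's floor and let go of it before fetching the next; do not drop or tip a jar, and leave the other crockery alone.

Things in the scene. Friction and masses are not known exactly. Their poses are not given: they have to be found in the camera images.
- carousel_base: fixed foot of the spice carousel; origin on its vertical axis at the worktop. The dark slate disc (340 mm across, top 46 mm above the worktop) turns stiffly and starts at any angle; it need not be turned. Three pockets stand on it 120 degrees apart, 95 mm from the axis, counted counterclockwise from above. On the axis a brass post with a 30 mm ball, top 178 mm above the worktop
- pocket1 (a point): centre of the inside floor of the carousel pocket marked with one brass stud (domes 20 mm across, in a row) on the disc's rim just outside it; z up (the point turns with the carousel). Round wooden cup, 72 mm inside diameter, 82 mm outside, its rim 28 mm above this point
- pocket2 (a point): centre of the inside floor of the carousel pocket marked with two brass studs (domes 20 mm across, in a row) on the disc's rim just outside it; z up (the point turns with the carousel). Round wooden cup, 72 mm inside diameter, 82 mm outside, its rim 28 mm above this point
- pocket3 (a point): centre of the inside floor of the carousel pocket marked with three brass studs (domes 20 mm across, in a row) on the disc's rim just outside it; z up (the point turns with the carousel). Round wooden cup, 72 mm inside diameter, 82 mm outside, its rim 28 mm above this point
- tray: fixed steel drying tray, 280 x 320 mm (its x and y), floor 8 mm and rim 16 mm above the worktop; origin at the centre of its underside, z up. It may be to the left or the right of the carousel
- jar_short: the shortest of three plain stoneware jars with a wooden lid fixed on: an upright cylinder 54 mm in diameter over its whole height of 90 mm (lid included), about 0.2 to 0.4 kg. Origin at the centre of its underside, z up. It stands on the drying tray at the start
- jar_middle: the middle of three plain stoneware jars with a wooden lid fixed on: an upright cylinder 54 mm in diameter over its whole height of 120 mm (lid included), about 0.2 to 0.4 kg. Origin at the centre of its underside, z up. It stands on the drying tray at the start
- jar_tall: the tallest of three plain stoneware jars with a wooden lid fixed on: an upright cylinder 54 mm in diameter over its whole height of 150 mm (lid included), about 0.2 to 0.4 kg. Origin at the centre of its underside, z up. It stands on the drying tray at the start
- mug: white mug on the tray, 76 mm across, 85 high, with one handle; a bystander, to be left alone. Origin at the centre of its underside
- tumbler: clear glass tumbler on the tray, 68 mm across, 95 high; a bystander, to be left alone. Origin at the centre of its underside
- salt_dish: small marble salt dish, 50 mm across, 40 high, standing between the robot and the work; a bystander, to be left alone. Origin at the centre of its underside
There are look-alikes about, which are no part of the job. Leave any green look-alike of the jar_short alone.

How it is judged (in metres and radians):
On the way, in this order (a step that is already met when the one before it is completed fails the run):
1. the shortest jar stands released in the one-stud pocket (horizontal distance between jar_short and pocket1 below 0.013 m and z of jar_short in the frame of pocket1 between -0.006 and 0.006 m and angle between jar_short's own z axis and vertical below 0.1 rad and linear speed of jar_short below 0.03 m/s and contact force between the fingers and jar_short below 0.1 N), for 0.2 s.
2. then the middle jar stands released in the two-stud pocket, the shortest still in its own (all of step 1 and horizontal distance between jar_middle and pocket2 below 0.013 m and z of jar_middle in the frame of pocket2 between -0.006 and 0.006 m and angle between jar_middle's own z axis and vertical below 0.1 rad and linear speed of jar_middle below 0.03 m/s and contact force between the fingers and jar_middle below 0.1 N), for 0.2 s.
3. then the tallest jar stands released in the three-stud pocket, the others still in theirs (all of step 2 and horizontal distance between jar_tall and pocket3 below 0.013 m and z of jar_tall in the frame of pocket3 between -0.006 and 0.006 m and angle between jar_tall's own z axis and vertical below 0.1 rad and linear speed of jar_tall below 0.03 m/s and contact force between the fingers and jar_tall below 0.1 N), for 0.2 s.
At the end, for the whole second after the job is handed in: Shortest jar in the one-stud pocket, middle jar in the two-stud, tallest in the three-stud: each within 13 mm of its pocket's centre, its underside within 6 mm of the pocket's floor, upright within 0.1 rad, at rest and released (all of step 3); the robot touches nothing.
It fails at once if a jar is dropped (falls freely faster than 0.45 m/s, about 10 mm) ((contact force between the fingers and jar_short below 0.05 N and linear speed of jar_short above 0.45 m/s) or (contact force between the fingers and jar_middle below 0.05 N and linear speed of jar_middle above 0.45 m/s) or (contact force between the fingers and jar_tall below 0.05 N and linear speed of jar_tall above 0.45 m/s)).
It fails at once if a jar is tipped by more than 0.6 rad (angle between any of jar_short, jar_middle, jar_tall's own z axis and vertical above 0.6 rad).
It fails at once if a bystander (mug, tumbler, salt dish) is moved more than 30 mm or knocked over (distance of any of mug, tumbler, salt_dish from where it was at the start of the episode above 0.03 m or angle between any of mug, tumbler, salt_dish's own z axis and vertical above 0.5 rad).
It also fails if it takes over 72 s, if anything falls off the work surface, if the arm or the gripper's body presses on something with over 40 N, if the wrist force passes 120 N, or if a joint passes its speed limit or range.

ROBOT

A 6-joint arm with a two-finger parallel gripper is mounted at the origin on the work surface. World frame = base frame: x ahead of the robot, y to its left, z up, the work surface at z = 0. Lengths are in m, angles in degrees, forces in N, time in s.
With the tool pointing down it reaches from about 0.35 to 0.85 m from the base axis. Payload 8.1 kg.
Tool frame: the origin (TCP) lies between the finger pads; the fingertips stand 11 mm ahead of it and the grasp point (between the pads) lies 8 mm behind it; z points along the fingers, y is the line along which they close (so a half turn about z gives the same grasp; the last joint's range is limited). The gripper opens to 93 mm and grips with 3 to 60 N. Pads are 15 mm wide; open, the fingers measure 128 mm over their backs; the gripper's body (75 mm by 188 mm) begins 65 mm behind the grasp point.
Start: joints at [62.028, 7.471, 85.268, -0, 87.261, -4.893], TCP at [0.235, 0.552, 0.206] pointing down, gripper open.
Joint ranges: [-169.43, 169.43], [-51.17, 129.36], [1.28, 143.12], [-76.62, 256.62], [0, 156.53], [-152.29, 152.29]. Speed limits (degrees/s): [136.94, 136.94, 159.86, 180, 180, 180].

INTERFACE

Orientations are given as a 3x3 rotation matrix whose columns are the frame's x, y, z axes.
In Python, from rig import env gives the robot as it stands.
- The arm moves only by the tool jog_arm, never from a script. Its argument "steps" is a list of rows, each a list of 7 numbers: the finger opening in mm, from 0 to 93, then the shift along the tool's x, y, z in units of 40 mm (1.0 is 40 mm), then the turn, a rotation vector about the tool's x, y, z in units of 6 degrees (1.0 is 6 degrees). A call has 1 to 10 rows; each row is the pose to reach, as a shift and turn from the pose commanded when the call began, along the tool's axes at that moment; what a row does not reach only later rows make up. A row lasts 1/12 s, in which the tool goes at most 41.7 mm and 7.16 degrees, less where a joint would pass 70% of its speed; a pose out of reach is approached as far as the arm can. A call with a gripper value outside its range is refused whole. The fingers move at their own pace and stop on an object; "squeeze" is the grip in N (left out, the last holds). Time passes only in rows, so rows that repeat a pose let the fingers close. It gives the time, the measured TCP pose, the force, the opening and the grip force at its end, in the units of the state.
- env.get_obs(): the state, without advancing time (a new reading comes with each control period).
- env.get_image(name): name is "side" or "top"; returns a dict with "img" (420x560x3 uint8, red, green, blue), "fx", "fy", "cx", "cy" (pixels), "cam_to_world" (4x4, takes a point from camera to world coordinates). Camera axes: x right, y down, z forward; pixel columns grow to the right and rows downward; lengths in m; the calibration is good to about 2 mm. A picture is of the moment at which its call begins. There is no depth.
- env.sign_off(): hands the job in; it is judged then, once.
The state is a dict: "time": time; "qpos": joint angles; "joint_vel": joint speeds; "tau": joint torques, N m; "ee_pos": TCP position; "eef_rot": TCP orientation; "force": force on the tool from outside, world axes, zero at the start; "moment": the same for the moment, N m; "gripper_width": finger opening in m; "gripper_force": force on a finger pad.
Only numpy, scipy, OpenCV 4.12 (cv2) and the standard library are available. Lean on these libraries where they do the work, as an engineer would, in place of code of your own. Each camera call takes 0.05 s, during which the arm holds its last target. There are 200 camera calls.

## Working session

There is one attempt and no reset: what is moved stays moved. The work goes in short steps, Python scripts to look and compute and a tool call to move; the robot and the scene stay as the last step left them, time stands still between calls to the robot, and variables do not carry over. Pictures are saved under pics/ and viewed, at most 10 in all, crops included, and the job is handed in when it is done.

Besides the shell and the picture viewer there is one more tool, called after "Call:" as name(argument=value, ...), one argument or row to a line, values as JSON. jog_arm: Moves the arm, as the interface text tells. Its arguments: {"type":"object","properties":{"steps":{"type":"array"},"squeeze":{"type":"number"}},"required":["steps"]}

```bash
mkdir -p pics; cat > h.py <<'E'
import numpy as np, cv2
from rig import env
def shot(n,f=None):
    d=env.get_image(n)
    if f: cv2.imwrite(f,d["img"][:,:,::-1]); np.savez(f[:-4]+'.npz',**d)
    return d
def ray(d,u,v,z):
    T=np.array(d["cam_to_world"]); r=T[:3,:3]@np.array([(u-d["cx"])/d["fx"],(v-d["cy"])/d["fy"],1])
    o=T[:3,3]; return o+r*(z-o[2])/r[2]
def proj(d,p):
    T=np.array(d["cam_to_world"]); c=T[:3,:3].T@(np.array(p)-T[:3,3])
    return np.array([d["fx"]*c[0]/c[2]+d["cx"],d["fy"]*c[1]/c[2]+d["cy"]])
E
python3 - <<'E'
from h import *
for n in("top","side"):
    d=shot(n,f"pics/{n}0.png"); print(n,d["fx"],d["cx"],d["cy"],np.round(d["cam_to_world"],3).tolist())
o=env.get_obs(); print(o["eef_rot"],o["ee_pos"],o["gripper_width"])
E
```

```text
top 425.60023765592405 275.23655809682776 209.6511750835556 [[0.012, -0.992, 0.125, 0.36], [-1.0, -0.01, 0.02, -0.003], [-0.018, -0.125, -0.992, 1.095], [0.0, 0.0, 0.0, 1.0]]
side 431.13329162431216 282.095348761769 213.0267331066937 [[0.966, -0.178, 0.189, 0.303], [-0.259, -0.606, 0.752, -0.768], [-0.02, -0.775, -0.631, 0.718], [0.0, 0.0, 0.0, 1.0]]
[[-9.19958790e-01  3.92014255e-01 -8.04938035e-04]
 [ 3.92015054e-01  9.19957555e-01 -1.51467654e-03]
 [ 1.46734033e-04 -1.70898782e-03 -9.99998529e-01]] [0.2349233  0.55149949 0.20469671] 0.09293450518856132
```

View pics/top0.png

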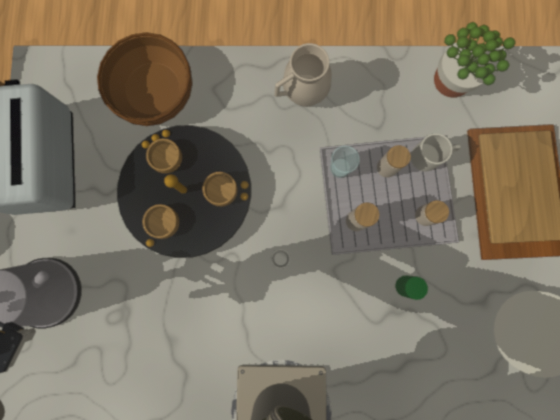

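View pics/side0.png

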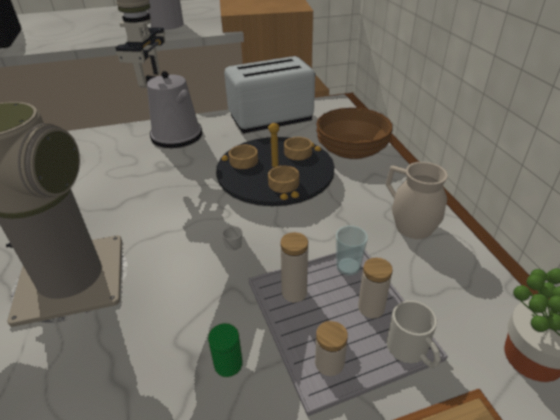

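The top view shows pocket 1 at (160,221), pocket 2 at (219,189) and pocket 3 at (163,156). The lids are tall (365,215), middle (397,156) and short (435,212). In the side view the lids are at (294,240), (377,268) and (331,335).

```bash
cat > m.py <<'E'
from h import *
from scipy.optimize import least_squares
def load(n): return dict(np.load(f"pics/{n}.npz"))
def comp(mask,u,v):
    n,l,s,c=cv2.connectedComponentsWithStats(mask.astype(np.uint8))
    ys,xs=np.nonzero(l); i=np.argmin((xs-u)**2+(ys-v)**2); k=l[ys[i],xs[i]]
    m=(l==k).astype(np.uint8); return max(cv2.findContours(m,0,cv2.CHAIN_APPROX_NONE)[0],key=len)[:,0],s[k]
def circ(d,c,z,r=None,far=True):
    P=np.array([ray(d,u,v,z)[:2] for u,v in c]); o=np.array(d["cam_to_world"])[:2,3]
    x=P.mean(0); 
    for _ in range(6):
        e=(x-o)/np.linalg.norm(x-o); Q=P[(P-x)@e>0] if far else P
        f=(lambda p:np.hypot(*(Q-p[:2]).T)-(r if r else p[2]))
        s=least_squares(f,[*x,.03][:2 if r else 3],loss='soft_l1',f_scale=.001); x=s.x[:2]
    return s.x,np.sqrt(np.mean(f(s.x)**2))
E
python3 - <<'E'
from m import *
for n in("top0","side0"):
    d=load(n); h=cv2.cvtColor(d["img"],cv2.COLOR_RGB2HSV).astype(int); H,S,V=h[...,0],h[...,1],h[...,2]
    w=(H<22)&(S>85)&(V>60)
    cv2.imwrite(f"pics/{n}_w.png",(w*255).astype(np.uint8))
    L={"short":(435,212,.098),"mid":(397,156,.128),"tall":(365,215,.158)} if n=="top0" else {"short":(331,335,.098),"mid":(377,268,.128),"tall":(294,240,.158)}
    for k,(u,v,z) in L.items():
        c,s=comp(w,u,v); print(n,k,s,np.round(circ(d,c,z,.027),4) if 0 else (np.round(circ(d,c,z,.0265)[0],4),circ(d,c,z,.0265)[1]),np.round(circ(d,c,z)[0],4))
    C={1:(160,221),2:(219,189),3:(163,156)} if n=="top0" else {1:(243,157),2:(284,179),3:(298,148)}
    for k,(u,v) in C.items():
        c,s=comp(w,u,v); a=circ(d,c,.078,.041); print(n,"cup",k,s,np.round(a[0],4),round(a[1],4),np.round(circ(d,c,.078)[0],4))
    dk=(V<60); c,s=comp(dk,*( (200,230) if n=="top0" else (255,185))); c=cv2.convexHull(c)[:,0]; print("disc",s,circ(d,c,.046,None,False))
E
```

```text
top0 short [425 201  24  22 420] (array([ 0.4843, -0.3613]), np.float64(0.0011088467252152285)) [ 0.4852 -0.3639  0.0244]
top0 mid [387 146  24  22 412] (array([ 0.607 , -0.2667]), np.float64(0.0009992845413002733)) [ 0.6084 -0.2681  0.0249]
top0 tall [355 203  24  24 452] (array([ 0.4684, -0.185 ]), np.float64(0.0008772586017005326)) [ 0.4693 -0.1865  0.0251]
top0 cup 1 [ 142  204   37   35 1020] [0.4581 0.2975] 0.0006 [0.4581 0.2976 0.0409]
top0 cup 2 [202 171  35  36 978] [0.5396 0.155 ] 0.0008 [0.5393 0.1547 0.0413]
top0 cup 3 [ 141  129   46   65 1426] [0.6343 0.3013] 0.0066 [0.6332 0.3007 0.042 ]
disc [ 117  126  133  131 9899] (array([0.53946494, 0.2485229 , 0.16673048]), np.float64(0.00089513721159261))
side0 short [316 321  31  31 740] (array([ 0.4836, -0.3663]), np.float64(0.0009524410332182147)) [ 0.4846 -0.3646  0.025 ]
side0 mid [363 258  29  24 549] (array([ 0.6075, -0.2725]), np.float64(0.0009994340378031426)) [ 0.609  -0.2705  0.0245]
side0 tall [281 233  27  23 497] (array([ 0.4693, -0.1921]), np.float64(0.0009858450441883751)) [ 0.47   -0.1901  0.0248]
side0 cup 1 [221 144  37  25 624] [0.4598 0.2918] 0.0025 [0.4613 0.2946 0.0385]
side0 cup 2 [ 268  123   31   77 1132] [0.6002 0.3987] 0.014 [1.4795 0.1295 0.03  ]
side0 cup 3 [284 137  37  23 590] [0.6205 0.2902] 0.0025 [0.6194 0.2873 0.0435]
disc [ 216  137  118   69 4155] (array([0.53804181, 0.23461035, 0.17031201]), np.float64(0.0035414901586568555))
  return _methods._mean(a, axis=axis, dtype=dtype,
  ret = ret.dtype.type(ret / rcount)
```

```bash
cat > plan.py <<'E'
import sys; from h import *
from scipy.spatial.transform import Rotation as R
# plan.py phi x y z [x y z ...]: all from current pose, tool axes, jog units; phi = closing-axis angle
a=list(map(float,sys.argv[1:])); o=env.get_obs(); A=np.array(o["eef_rot"]); p=np.array(o["ee_pos"])
f=np.radians(a[0]); y=np.array([np.cos(f),np.sin(f),0]); z=np.array([0,0,-1.]); B=np.c_[np.cross(y,z),y,z]
rv=np.degrees(R.from_matrix(A.T@B).as_rotvec())/6
print("t",round(o["time"],2),"pos",np.round(p,4),"w",round(o["gripper_width"],4),"F",np.round(o["force"],1),"phi",round(np.degrees(np.arctan2(A[1,1],A[0,1])),1))
for i in range(1,len(a),3):
    d=np.array(a[i:i+3])-p; print(np.round(A.T@d/.04,2),"turn",np.round(rv,2),"rows",round(np.linalg.norm(d)/.0417,1))
E
python3 plan.py 59 .36 .1 .28 .4845 -.364 .28
```

```text
t 0.1 pos [0.2349 0.5515 0.2047] w 0.0929 F [-0.7 -0.3  0.9] phi 66.9
[-7.3  -9.16 -1.87] turn [-0.02 -0.    1.32] rows 11.4
[-14.71 -18.61  -1.85] turn [-0.02 -0.    1.32] rows 22.8
```

Call:
jog_arm(
  steps=[
    [93, 0, 0, -1.0, 0, 0, 0],
    [93, -8.7, -8.6, -1.9, 0, 0, 1.3],
    [93, -8.7, -8.6, -1.9, 0, 0, 1.3],
    [93, -8.7, -8.6, -1.9, 0, 0, 1.3],
    [93, -8.7, -8.6, -1.9, 0, 0, 1.3],
    [93, -8.7, -8.6, -1.9, 0, 0, 1.3],
    [93, -8.7, -8.6, -1.9, 0, 0, 1.3],
    [93, -8.7, -8.6, -1.9, 0, 0, 1.3],
    [93, -8.7, -8.6, -1.9, 0, 0, 1.3],
    [93, -8.7, -8.6, -1.9, 0, 0, 1.3],
  ],
  squeeze=25,
)

```text
time: 0.93
ee_pos: [0.3768, 0.2039, 0.2731]
eef_rot: [[-0.858, 0.513, 0.0], [0.513, 0.858, -0.0], [-0.0, -0.0, -1.0]]
force: [0.8, 0.7, -0.5]
gripper_width: 0.093
gripper_force: 0.0
```

```bash
python3 plan.py 59 .4845 -.364 .28
```

```text
t 0.93 pos [0.3768 0.2039 0.2731] w 0.093 F [ 0.8  0.7 -0.5] phi 59.1
[ -9.59 -10.81  -0.17] turn [-0.    0.    0.02] rows 13.9
```

Call:
jog_arm(
  steps=[
    [93, -9.6, -10.8, -0.2, 0, 0, 0],
    [93, -9.6, -10.8, -0.2, 0, 0, 0],
    [93, -9.6, -10.8, -0.2, 0, 0, 0],
    [93, -9.6, -10.8, -0.2, 0, 0, 0],
    [93, -9.6, -10.8, -0.2, 0, 0, 0],
    [93, -9.6, -10.8, -0.2, 0, 0, 0],
    [93, -9.6, -10.8, -0.2, 0, 0, 0],
    [93, -9.6, -10.8, -0.2, 0, 0, 0],
    [93, -9.6, -10.8, -0.2, 0, 0, 0],
    [93, -9.6, -10.8, -0.2, 0, 0, 0],
  ],
)

```text
time: 1.77
ee_pos: [0.4542, -0.2056, 0.2786]
eef_rot: [[-0.858, 0.514, -0.0], [0.514, 0.858, 0.0], [0.0, 0.0, -1.0]]
force: [0.2, 0.4, 0.7]
gripper_width: 0.093
gripper_force: 0.0
```

```bash
python3 plan.py 59 .4845 -.364 .28
```

```text
t 1.77 pos [ 0.4542 -0.2056  0.2786] w 0.093 F [0.2 0.4 0.7] phi 59.1
[-2.68 -3.01 -0.04] turn [ 0.   -0.    0.02] rows 3.9
```

Call:
jog_arm(
  steps=[
    [93, -2.68, -3.0, 0, 0, 0, 0],
    [93, -2.68, -3.0, 0, 0, 0, 0],
    [93, -2.68, -3.0, 0, 0, 0, 0],
    [93, -2.68, -3.0, 0, 0, 0, 0],
    [93, -2.68, -3.0, 0, 0, 0, 0],
    [93, -2.68, -3.0, 1.0, 0, 0, 0],
    [93, -2.68, -3.0, 2.0, 0, 0, 0],
    [93, -2.68, -3.0, 3.0, 0, 0, 0],
    [93, -2.68, -3.0, 3.6, 0, 0, 0],
    [93, -2.68, -3.0, 3.6, 0, 0, 0],
  ],
)

```text
time: 2.6
ee_pos: [0.4811, -0.3579, 0.1269]
eef_rot: [[-0.858, 0.513, -0.009], [0.513, 0.858, 0.008], [0.012, 0.002, -1.0]]
force: [-1.0, 0.5, -1.4]
gripper_width: 0.0931
gripper_force: 0.0
```

```bash
python3 plan.py 59 .4845 -.364 .07; python3 -c "
from h import *
a=shot('top','pics/top1.png')['img'];b=shot('side','pics/side1.png')['img']
cv2.imwrite('pics/v1.png',np.hstack([cv2.resize(a[130:300,330:500],(400,400)),cv2.resize(b[210:420,220:430],(400,400))])[:,:,::-1])"
```

```text
t 2.6 pos [ 0.4811 -0.3579  0.1269] w 0.0931 F [-1.   0.5 -1.4] phi 59.1
[-0.17 -0.09  1.42] turn [ 0.02 -0.12  0.02] rows 1.4
```

View pics/v1.png

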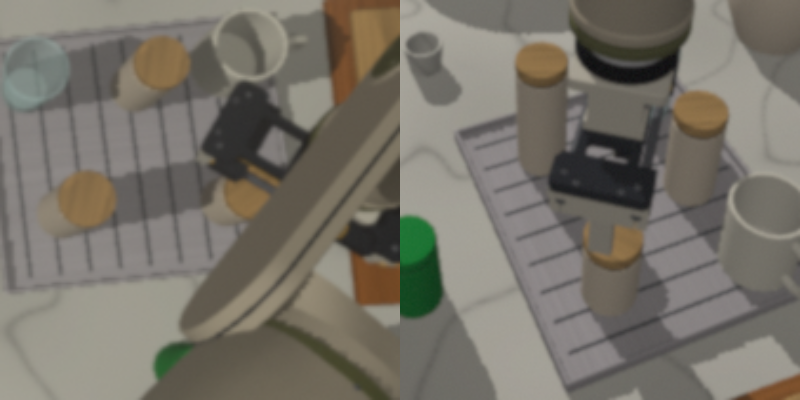

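The gripper is centred over the short jar, about (605,240) in the side crop, and nothing else is in the way. I'll go down and grip.

Call:
jog_arm(
  steps=[
    [93, -0.1, -0.1, 0.5, 0, 0, 0],
    [93, -0.1, -0.1, 1.0, 0, 0, 0],
    [93, -0.1, -0.1, 1.4, 0, 0, 0],
    [93, -0.1, -0.1, 1.4, 0, 0, 0],
    [50, -0.1, -0.1, 1.4, 0, 0, 0],
    [50, -0.1, -0.1, 1.4, 0, 0, 0],
    [50, -0.1, -0.1, 1.4, 0, 0, 0],
    [50, -0.1, -0.1, 1.4, 0, 0, 0],
    [50, -0.1, -0.1, 1.4, 0, 0, 0],
    [50, -0.1, -0.1, 1.4, 0, 0, 0],
  ],
  squeeze=25,
)

```text
time: 3.53
ee_pos: [0.4867, -0.3672, 0.0797]
eef_rot: [[-0.858, 0.513, 0.001], [0.513, 0.858, -0.001], [-0.001, -0.0, -1.0]]
force: [0.2, 0.4, 0.2]
gripper_width: 0.0574
gripper_force: 0.4
```

```bash
python3 plan.py 59 .4845 -.364 .3 .459 .295 .3
```

```text
t 3.53 pos [ 0.4867 -0.3672  0.0797] w 0.0574 F [0.2 0.4 0.2] phi 59.1
[ 0.08  0.04 -5.51] turn [-0.    0.01  0.02] rows 5.3
[ 9.08 13.85 -5.52] turn [-0.    0.01  0.02] rows 16.7
```

Call:
jog_arm(
  steps=[
    [75, 0, 0, 0, 0, 0, 0],
    [75, 0.08, 0, 0.1, 0, 0, 0],
    [75, 0.08, 0, 0.25, 0, 0, 0],
    [50, 0.08, 0, 0.25, 0, 0, 0],
    [50, 0.08, 0, 0.25, 0, 0, 0],
    [50, 0.08, 0, 0.25, 0, 0, 0],
    [50, 0.08, 0, 0.25, 0, 0, 0],
    [50, 0.08, 0, 0.25, 0, 0, 0],
    [50, 0.08, 0, 0.25, 0, 0, 0],
    [50, 0.08, 0, 0.25, 0, 0, 0],
  ],
)

```text
time: 4.37
ee_pos: [0.4836, -0.3653, 0.0689]
eef_rot: [[-0.858, 0.513, 0.0], [0.513, 0.858, 0.0], [-0.0, 0.0, -1.0]]
force: [-0.3, 0.0, -0.9]
gripper_width: 0.0534
gripper_force: 25.0
```

```bash
python3 plan.py 59 .4845 -.364 .3 .459 .295 .3
```

```text
t 4.37 pos [ 0.4836 -0.3653  0.0689] w 0.0534 F [-0.3  0.  -0.9] phi 59.1
[-0.    0.04 -5.78] turn [0.   0.   0.02] rows 5.5
[ 9.   13.85 -5.78] turn [0.   0.   0.02] rows 16.8
```

Call:
jog_arm(
  steps=[
    [50, 0, 0, -0.2, 0, 0, 0],
    [50, 0, 0, -0.7, 0, 0, 0],
    [50, 0, 0, -1.5, 0, 0, 0],
    [50, 0, 0, -2.5, 0, 0, 0],
    [50, 0, 0, -3.5, 0, 0, 0],
    [50, 0, 0, -4.5, 0, 0, 0],
    [50, 0, 0, -5.2, 0, 0, 0],
    [50, 0.2, 0.3, -5.6, 0, 0, 0],
    [50, 0.5, 0.8, -5.8, 0, 0, 0],
    [50, 0.9, 1.4, -5.8, 0, 0, 0],
  ],
)

```text
time: 5.2
ee_pos: [0.482, -0.2998, 0.3046]
eef_rot: [[-0.857, 0.515, 0.004], [0.515, 0.857, -0.003], [-0.005, -0.001, -1.0]]
force: [1.4, 0.2, -1.8]
gripper_width: 0.0537
gripper_force: 25.0
```

```bash
python3 plan.py 59 .459 .295 .3
```

```text
t 5.2 pos [ 0.482  -0.2998  0.3046] w 0.0537 F [ 1.4  0.2 -1.8] phi 59.0
[ 8.15 12.45  0.06] turn [-0.01  0.05  0.  ] rows 14.3
```

Call:
jog_arm(
  steps=[
    [50, 0.5, 0.8, 0, 0, 0, 0],
    [50, 1.0, 1.5, 0, 0, 0, 0],
    [50, 1.5, 2.3, 0, 0, 0, 0],
    [50, 2.05, 3.1, 0, 0, 0, 0],
    [50, 2.6, 3.95, 0, 0, 0, 0],
    [50, 3.15, 4.8, 0, 0, 0, 0],
    [50, 3.7, 5.65, 0, 0, 0, 0],
    [50, 4.25, 6.5, 0, 0, 0, 0],
    [50, 4.8, 7.3, 0, 0, 0, 0],
    [50, 5.35, 8.15, 0, 0, 0, 0],
  ],
)

```text
time: 6.03
ee_pos: [0.4644, 0.0925, 0.3017]
eef_rot: [[-0.858, 0.513, 0.001], [0.513, 0.858, -0.0], [-0.001, 0.0, -1.0]]
force: [1.1, -0.6, -2.1]
gripper_width: 0.0534
gripper_force: 25.0
```

```bash
python3 plan.py 59 .459 .295 .3
```

```text
t 6.03 pos [0.4644 0.0925 0.3017] w 0.0534 F [ 1.1 -0.6 -2.1] phi 59.1
[2.71 4.27 0.04] turn [0.   0.01 0.02] rows 4.9
```

Call:
jog_arm(
  steps=[
    [50, 0.5, 0.8, 0, 0, 0, 0],
    [50, 1.0, 1.6, 0, 0, 0, 0],
    [50, 1.5, 2.4, 0.2, 0, 0, 0],
    [50, 2.0, 3.1, 0.6, 0, 0, 0],
    [50, 2.4, 3.7, 1.1, 0, 0, 0],
    [50, 2.6, 4.0, 1.7, 0, 0, 0],
    [50, 2.7, 4.1, 2.3, 0, 0, 0],
    [50, 2.7, 4.1, 2.6, 0, 0, 0],
    [50, 2.7, 4.1, 2.6, 0, 0, 0],
    [50, 2.7, 4.1, 2.6, 0, 0, 0],
  ],
)

```text
time: 6.87
ee_pos: [0.4564, 0.2863, 0.1972]
eef_rot: [[-0.858, 0.514, -0.001], [0.514, 0.858, -0.001], [0.0, -0.001, -1.0]]
force: [-0.1, -0.2, -2.2]
gripper_width: 0.0531
gripper_force: 25.0
```

```bash
python3 plan.py 59 .459 .295 .115 ; python3 - <<'E'
from m import *
a=shot('top','pics/top2.png');b=shot('side','pics/side2.png')
cv2.imwrite('pics/v2.png',np.hstack([cv2.resize(a['img'][110:270,100:260],(400,400)),cv2.resize(b['img'][100:240,200:340],(400,400))])[:,:,::-1])
E
```

```text
t 6.87 pos [0.4564 0.2863 0.1972] w 0.0531 F [-0.1 -0.2 -2.2] phi 59.1
[0.06 0.22 2.05] turn [-0.01 -0.    0.02] rows 2.0
```

View pics/v2.png

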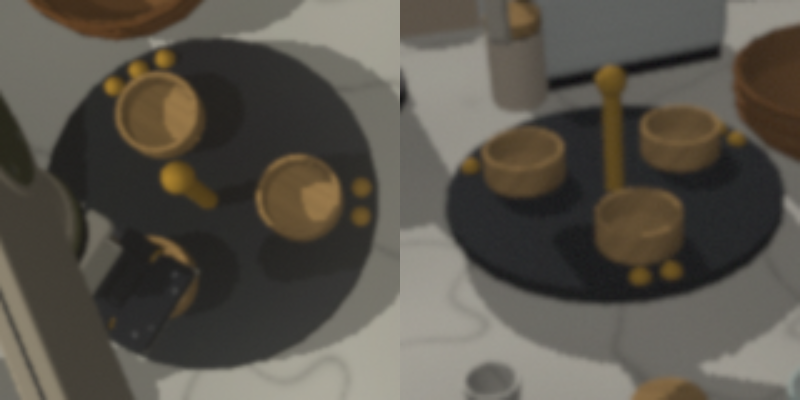

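The carousel hasn't moved and the stud counts are confirmed: three at (138,70), two at (362,200) in the left crop. Next I'll correct the xy position and lower the jar.

Call:
jog_arm(
  steps=[
    [50, 0.06, 0.22, 0, 0, 0, 0],
    [50, 0.06, 0.22, 0.3, 0, 0, 0],
    [50, 0.06, 0.22, 0.7, 0, 0, 0],
    [50, 0.06, 0.22, 1.1, 0, 0, 0],
    [50, 0.06, 0.22, 1.4, 0, 0, 0],
    [50, 0.06, 0.22, 1.65, 0, 0, 0],
    [50, 0.06, 0.22, 1.8, 0, 0, 0],
    [50, 0.06, 0.22, 1.9, 0, 0, 0],
    [50, 0.06, 0.22, 1.9, 0, 0, 0],
  ],
)

```text
time: 7.72
ee_pos: [0.4587, 0.2957, 0.1202]
eef_rot: [[-0.858, 0.513, -0.001], [0.513, 0.858, -0.0], [0.001, -0.001, -1.0]]
force: [-1.3, 0.3, -2.3]
gripper_width: 0.0533
gripper_force: 25.0
```

```bash
python3 plan.py 59 .459 .295 .111; python3 - <<'E'
from m import *
d=shot('side')
# jar lid in the gripper seen from the side for a check of xy
h=cv2.cvtColor(d["img"],cv2.COLOR_RGB2HSV).astype(int)
cv2.imwrite('pics/v3.png',cv2.resize(d['img'][80:230,190:350],(640,600))[:,:,::-1])
E
```

```text
t 7.72 pos [0.4587 0.2957 0.1202] w 0.0533 F [-1.3  0.3 -2.3] phi 59.1
[-0.01 -0.01  0.23] turn [-0.01 -0.01  0.02] rows 0.2
```

View pics/v3.png

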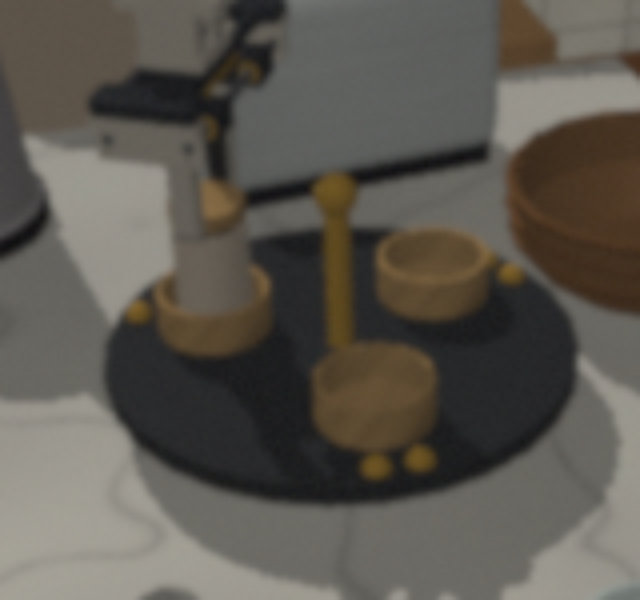

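The jar is inside cup 1 and centred, at about (212,300). I'll lower it slowly until it touches.

Call:
jog_arm(
  steps=[
    [50, 0, 0, 0.04, 0, 0, 0],
    [50, 0, 0, 0.07, 0, 0, 0],
    [50, 0, 0, 0.1, 0, 0, 0],
    [50, 0, 0, 0.1, 0, 0, 0],
  ],
)

```text
time: 8.1
ee_pos: [0.4591, 0.2959, 0.117]
eef_rot: [[-0.858, 0.513, 0.0], [0.513, 0.858, 0.0], [-0.0, 0.0, -1.0]]
force: [0.0, 0.0, -2.2]
gripper_width: 0.0533
gripper_force: 25.0
```

Call:
jog_arm(
  steps=[
    [50, 0, 0, 0.03, 0, 0, 0],
    [50, 0, 0, 0.06, 0, 0, 0],
    [50, 0, 0, 0.06, 0, 0, 0],
  ],
)

```text
time: 8.35
ee_pos: [0.4589, 0.2957, 0.1142]
eef_rot: [[-0.858, 0.513, -0.0], [0.513, 0.858, -0.0], [0.0, -0.0, -1.0]]
force: [-0.1, 1.0, -1.8]
gripper_width: 0.0534
gripper_force: 25.0
```

Bottom is at about 0.053, with no contact yet.

Call:
jog_arm(
  steps=[
    [50, 0, 0, 0.03, 0, 0, 0],
    [50, 0, 0, 0.05, 0, 0, 0],
    [50, 0, 0, 0.05, 0, 0, 0],
  ],
)

```text
time: 8.6
ee_pos: [0.4589, 0.2958, 0.1122]
eef_rot: [[-0.858, 0.513, -0.0], [0.513, 0.858, -0.0], [0.0, -0.0, -1.0]]
force: [-0.1, -0.5, -1.6]
gripper_width: 0.0537
gripper_force: 25.0
```

Call:
jog_arm(
  steps=[
    [50, 0, 0, 0.02, 0, 0, 0],
    [50, 0, 0, 0.03, 0, 0, 0],
    [50, 0, 0, 0.03, 0, 0, 0],
  ],
)

```text
time: 8.85
ee_pos: [0.4589, 0.2958, 0.1112]
eef_rot: [[-0.858, 0.513, -0.0], [0.513, 0.858, -0.0], [0.0, -0.0, -1.0]]
force: [-0.8, 0.4, -1.5]
gripper_width: 0.0534
gripper_force: 25.0
```

Call:
jog_arm(
  steps=[
    [50, 0, 0, 0.03, 0, 0, 0],
    [50, 0, 0, 0.03, 0, 0, 0],
    [50, 0, 0, 0.03, 0, 0, 0],
  ],
)

```text
time: 9.1
ee_pos: [0.4594, 0.296, 0.1108]
eef_rot: [[-0.858, 0.513, 0.001], [0.513, 0.858, 0.0], [-0.001, 0.001, -1.0]]
force: [-0.0, -0.3, 4.0]
gripper_width: 0.053
gripper_force: 25.0
```

Call:
jog_arm(
  steps=[
    [50, 0, 0, 0.03, 0, 0, 0],
    [50, 0, 0, 0.03, 0, 0, 0],
    [50, 0, 0, 0.03, 0, 0, 0],
  ],
)

```text
time: 9.35
ee_pos: [0.46, 0.2964, 0.1107]
eef_rot: [[-0.858, 0.513, 0.002], [0.513, 0.858, 0.001], [-0.001, 0.002, -1.0]]
force: [-1.9, -1.2, 9.5]
gripper_width: 0.0529
gripper_force: 25.0
```

Contact: the pocket floor is at z≈0.050. Releasing now.

Call:
jog_arm(
  steps=[
    [50, 0, 0, -0.03, 0, 0, 0],
    [74, 0, 0, -0.03, 0, 0, 0],
    [74, 0, 0, -0.03, 0, 0, 0],
    [74, 0, 0, -0.03, 0, 0, 0],
    [74, 0, 0, -0.03, 0, 0, 0],
    [74, 0, 0, -0.03, 0, 0, 0],
    [74, 0, 0, -0.3, 0, 0, 0],
    [74, 0, 0, -0.7, 0, 0, 0],
    [74, 0, 0, -1.4, 0, 0, 0],
    [74, 0, 0, -2.2, 0, 0, 0],
  ],
)

```text
time: 10.18
ee_pos: [0.4578, 0.2952, 0.1968]
eef_rot: [[-0.858, 0.513, -0.003], [0.513, 0.858, -0.002], [0.002, -0.003, -1.0]]
force: [0.5, 0.3, -1.1]
gripper_width: 0.0738
gripper_force: 0.0
```

```bash
python3 plan.py 0 .459 .295 .26 .6075 -.2695 .26; python3 - <<'E'
from m import *
for n in("top","side"):
    d=shot(n,f'pics/{n}4.png'); h=cv2.cvtColor(d["img"],cv2.COLOR_RGB2HSV).astype(int)
    w=(h[...,0]<22)&(h[...,1]>85)&(h[...,2]>60)
    try: c,s=comp(w,*proj(d,[.459,.296,.14])); print(n,s,circ(d,c,.14,.0265))
    except Exception as e: print(e)
E
```

```text
t 10.18 pos [0.4578 0.2952 0.1968] w 0.0738 F [ 0.5  0.3 -1.1] phi 59.1
[-0.03  0.01 -1.58] turn [-0.03 -0.    9.85] rows 1.5
[-10.45 -10.2   -1.57] turn [-0.03 -0.    9.85] rows 14.1
top [156 204  23  34 261] (array([0.47101541, 0.26748927]), np.float64(0.0007654779888930905))
side [233 128  19  13 199] (array([0.46221455, 0.29201229]), np.float64(0.0011732788542786943))
```

Call:
jog_arm(
  steps=[
    [90, 0, 0, -1.0, 0, 0, 0],
    [90, -0.3, -0.3, -1.6, 0, 0, 1],
    [90, -1, -1, -1.6, 0, 0, 2],
    [90, -1.8, -1.75, -1.6, 0, 0, 3.1],
    [90, -2.55, -2.5, -1.6, 0, 0, 4.2],
    [90, -3.3, -3.2, -1.6, 0, 0, 5.3],
    [90, -4.0, -3.9, -1.6, 0, 0, 6.4],
    [90, -4.7, -4.6, -1.6, 0, 0, 7.5],
    [90, -5.4, -5.3, -1.6, 0, 0, 8.6],
    [90, -6.1, -6.0, -1.6, 0, 0, 9.8],
  ],
)

```text
time: 11.12
ee_pos: [0.5453, -0.0374, 0.2614]
eef_rot: [[-0.001, 1.0, 0.001], [1.0, 0.001, -0.0], [-0.0, 0.001, -1.0]]
force: [0.3, 0.6, 0.1]
gripper_width: 0.0902
gripper_force: 0.0
```

```bash
python3 - <<'E'
from m import *
for n in("top","side"):
    d=shot(n,f'pics/{n}5.png'); h=cv2.cvtColor(d["img"],cv2.COLOR_RGB2HSV).astype(int)
    w=(h[...,0]<22)&(h[...,1]>85)&(h[...,2]>60)
    for q,z,r in (([.459,.296,.14],.14,.0265),([.6075,-.2695,.128],.128,.0265),([.469,-.1885,.158],.158,.0265)):
        c,s=comp(w,*proj(d,q)); print(n,s,circ(d,c,z,r)[0],circ(d,c,z)[0])
E
python3 plan.py 0 .6075 -.2695 .26;
```

```text
top [139 204  40  35 883] [0.46028425 0.29796617] [0.45659032 0.29031016 0.03349164]
top [387 146  24  22 414] [ 0.60695307 -0.26668978] [ 0.60844638 -0.26805972  0.02487835]
top [362 203  17  24 297] [ 0.46768165 -0.1851382 ] [ 0.46994703 -0.18964373  0.0225574 ]
side [233 128  19  13 200] [0.46221455 0.29201229] [0.46219598 0.29311989 0.02558539]
side [363 258  29  25 548] [ 0.60751717 -0.27252307] [ 0.60889047 -0.27054704  0.02455645]
side [281 233  27  23 498] [ 0.46927    -0.19211264] [ 0.469929   -0.18980378  0.02452347]
t 11.22 pos [ 0.5457 -0.0408  0.2608] w 0.0899 F [-0.6  1.  -0.3] phi -0.2
[-5.71  1.57  0.03] turn [-0.    0.02 -0.04] rows 5.7
```

Call:
jog_arm(
  steps=[
    [93, -1, 0.3, 0, 0, 0, 0],
    [93, -2, 0.6, 0, 0, 0, 0],
    [93, -3, 0.9, 0, 0, 0, 0],
    [93, -4, 1.2, 0, 0, 0, 0],
    [93, -5, 1.4, 0, 0, 0, 0],
    [93, -5.6, 1.57, 0, 0, 0, 0],
    [93, -5.7, 1.57, 0.6, 0, 0, 0],
    [93, -5.7, 1.57, 1.4, 0, 0, 0],
    [93, -5.7, 1.57, 2.0, 0, 0, 0],
    [93, -5.7, 1.57, 2.3, 0, 0, 0],
  ],
)

```text
time: 12.05
ee_pos: [0.6078, -0.2615, 0.1646]
eef_rot: [[-0.007, 1.0, -0.005], [1.0, 0.007, 0.003], [0.003, -0.005, -1.0]]
force: [-0.5, -0.2, -1.4]
gripper_width: 0.0924
gripper_force: 0.0
```

Call:
jog_arm(
  steps=[
    [93, 0, 0, 0, 0, 0, 0],
  ],
)

```text
time: 12.13
ee_pos: [0.6076, -0.2612, 0.1648]
eef_rot: [[-0.008, 1.0, -0.006], [1.0, 0.008, 0.003], [0.003, -0.006, -1.0]]
force: [-0.4, 0.4, -0.3]
gripper_width: 0.0929
gripper_force: 0.0
```

```bash
python3 plan.py 0 .6078 -.2695 .08
```

```text
t 12.13 pos [ 0.6076 -0.2612  0.1648] w 0.0929 F [-0.4  0.4 -0.3] phi 0.4
[-0.22  0.02  2.12] turn [-0.06 -0.03  0.07] rows 2.0
```

Call:
jog_arm(
  steps=[
    [93, -0.2, 0, 0, 0, 0, 0],
    [93, -0.2, 0, 0.3, 0, 0, 0],
    [93, -0.2, 0, 0.8, 0, 0, 0],
    [93, -0.2, 0, 1.3, 0, 0, 0],
    [93, -0.2, 0, 1.7, 0, 0, 0],
    [93, -0.2, 0, 2.0, 0, 0, 0],
    [93, -0.2, 0, 2.1, 0, 0, 0],
    [93, -0.2, 0, 2.1, 0, 0, 0],
  ],
)

```text
time: 12.8
ee_pos: [0.6094, -0.2709, 0.0844]
eef_rot: [[-0.006, 1.0, -0.001], [1.0, 0.006, 0.0], [0.0, -0.001, -1.0]]
force: [0.0, 0.2, -0.2]
gripper_width: 0.093
gripper_force: 0.0
```

```bash
python3 plan.py 0 .6078 -.2695 .08
```

```text
t 12.8 pos [ 0.6094 -0.2709  0.0844] w 0.093 F [ 0.   0.2 -0.2] phi 0.4
[ 0.03 -0.04  0.11] turn [-0.01 -0.    0.06] rows 0.1
```

Call:
jog_arm(
  steps=[
    [93, 0.03, -0.03, 0.1, 0, 0, 0],
    [50, 0.03, -0.03, 0.1, 0, 0, 0],
    [50, 0.03, -0.03, 0.1, 0, 0, 0],
    [50, 0.03, -0.03, 0.1, 0, 0, 0],
    [50, 0.03, -0.03, 0.1, 0, 0, 0],
    [50, 0.03, -0.03, 0.1, 0, 0, 0],
    [50, 0.03, -0.03, 0.1, 0, 0, 0],
    [50, 0.03, -0.03, 0.1, 0, 0, 0],
    [50, 0.03, -0.03, 0.1, 0, 0, 0],
    [50, 0.03, -0.03, 0.1, 0, 0, 0],
  ],
)

```text
time: 13.63
ee_pos: [0.6085, -0.2699, 0.0811]
eef_rot: [[-0.006, 1.0, 0.0], [1.0, 0.006, -0.0], [-0.0, 0.0, -1.0]]
force: [0.6, 0.4, 1.0]
gripper_width: 0.0536
gripper_force: 25.0
```

```bash
python3 plan.py 0 .6078 -.2695 .25 .539 .153 .25
```

```text
t 13.63 pos [ 0.6085 -0.2699  0.0811] w 0.0536 F [0.6 0.4 1. ] phi 0.4
[ 0.01 -0.02 -4.22] turn [0.   0.   0.06] rows 4.1
[10.58 -1.67 -4.23] turn [0.   0.   0.06] rows 11.0
```

Call:
jog_arm(
  steps=[
    [50, 0, 0, -0.2, 0, 0, 0],
    [50, 0, 0, -0.7, 0, 0, 0],
    [50, 0, 0, -1.5, 0, 0, 0],
    [50, 0, 0, -2.4, 0, 0, 0],
    [50, 0, 0, -3.3, 0, 0, 0],
    [50, 0.3, 0, -4.0, 0, 0, 0],
    [50, 0.8, -0.1, -4.2, 0, 0, 0],
    [50, 1.5, -0.2, -4.2, 0, 0, 0],
    [50, 2.4, -0.35, -4.2, 0, 0, 0],
    [50, 3.3, -0.5, -4.2, 0, 0, 0],
  ],
)

```text
time: 14.47
ee_pos: [0.5868, -0.1372, 0.2491]
eef_rot: [[-0.005, 1.0, -0.0], [1.0, 0.005, 0.0], [0.0, -0.0, -1.0]]
force: [0.5, 0.2, -3.5]
gripper_width: 0.0534
gripper_force: 25.0
```

```bash
python3 plan.py 0 .539 .153 .25
```

```text
t 14.47 pos [ 0.5868 -0.1372  0.2491] w 0.0534 F [ 0.5  0.2 -3.5] phi 0.3
[ 7.26 -1.16 -0.02] turn [-0.   -0.    0.05] rows 7.1
```

Call:
jog_arm(
  steps=[
    [50, 0.9, -0.15, 0, 0, 0, 0],
    [50, 1.8, -0.3, 0, 0, 0, 0],
    [50, 2.7, -0.45, 0, 0, 0, 0],
    [50, 3.6, -0.6, 0, 0, 0, 0],
    [50, 4.5, -0.75, 0, 0, 0, 0],
    [50, 5.4, -0.9, 0, 0, 0, 0],
    [50, 6.2, -1.0, 0, 0, 0, 0],
    [50, 6.8, -1.1, 0, 0, 0, 0],
    [50, 7.2, -1.15, 0.2, 0, 0, 0],
    [50, 7.2, -1.15, 0.5, 0, 0, 0],
  ],
)

```text
time: 15.3
ee_pos: [0.5395, 0.1533, 0.2303]
eef_rot: [[-0.01, 1.0, 0.002], [1.0, 0.01, 0.002], [0.002, 0.002, -1.0]]
force: [0.6, 0.4, -1.8]
gripper_width: 0.0534
gripper_force: 25.0
```

```bash
python3 plan.py 0 .539 .153 .14; python3 - <<'E'
from m import *
d=load('top5'); h=cv2.cvtColor(d["img"],cv2.COLOR_RGB2HSV).astype(int)
# studs (brass, more saturated) on the rim of the undisturbed view
for n in('top0','side0'):
    d=load(n); 
    h=cv2.cvtColor(d["img"],cv2.COLOR_RGB2HSV).astype(int)
    for nm,p in(('c2',[.539,.153,.07]),('stud2',[.539,.09,.05]),('c1',[.459,.297,.07])):
        u,v=proj(d,p).astype(int); print(n,nm,(u,v),h[v-2:v+3,u-2:u+3].reshape(-1,3).mean(0))
E
```

```text
t 15.3 pos [0.5395 0.1533 0.2303] w 0.0534 F [ 0.6  0.4 -1.8] phi 0.6
[-0.01 -0.02  2.26] turn [ 0.02 -0.02  0.09] rows 2.2
top0 c2 (np.int64(220), np.int64(188)) [ 17.72 126.48 119.  ]
top0 stud2 (np.int64(246), np.int64(190)) [21.24 52.48 53.44]
top0 c1 (np.int64(160), np.int64(220)) [ 17.8  125.6  107.28]
side0 c2 (np.int64(282), np.int64(176)) [ 17.36 119.24  97.68]
side0 stud2 (np.int64(289), np.int64(195)) [22.08 76.12 47.04]
side0 c1 (np.int64(242), np.int64(153)) [ 17.16 118.6   92.8 ]
```

Call:
jog_arm(
  steps=[
    [50, 0, 0, 0.4, 0, 0, 0],
    [50, 0, 0, 0.9, 0, 0, 0],
    [50, 0, 0, 1.4, 0, 0, 0],
    [50, 0, 0, 1.8, 0, 0, 0],
    [50, 0, 0, 2.1, 0, 0, 0],
    [50, 0, 0, 2.3, 0, 0, 0],
    [50, 0, 0, 2.4, 0, 0, 0],
    [50, 0, 0, 2.4, 0, 0, 0],
  ],
)

```text
time: 15.97
ee_pos: [0.5393, 0.1494, 0.1322]
eef_rot: [[-0.006, 1.0, -0.001], [1.0, 0.006, -0.0], [-0.0, -0.001, -1.0]]
force: [-0.1, 0.0, -3.0]
gripper_width: 0.0536
gripper_force: 25.0
```

```bash
python3 plan.py 0 .539 .153 .123; python3 - <<'E'
from m import *
d=shot('side');e=shot('top')
cv2.imwrite('pics/v4.png',np.hstack([cv2.resize(d['img'][90:220,220:350],(400,400)),cv2.resize(e['img'][130:250,130:250],(400,400))])[:,:,::-1])
E
```

```text
t 15.97 pos [0.5393 0.1494 0.1322] w 0.0536 F [-0.1  0.  -3. ] phi 0.3
[ 0.09 -0.01  0.23] turn [-0.01  0.    0.06] rows 0.2
```

View pics/v4.png

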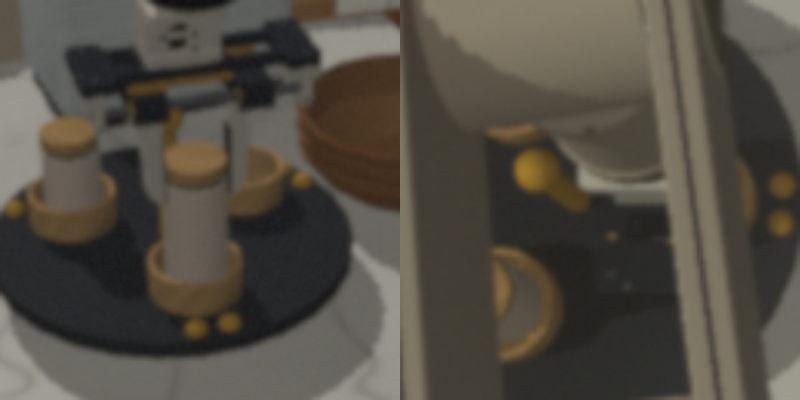

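The middle jar is inside cup 2, about (195,260) in the left crop, and the short jar stands centred in cup 1. I'll shift 3 mm in y and lower.

Call:
jog_arm(
  steps=[
    [50, 0.08, 0, 0.03, 0, 0, 0],
    [50, 0.08, 0, 0.08, 0, 0, 0],
    [50, 0.08, 0, 0.13, 0, 0, 0],
    [50, 0.08, 0, 0.17, 0, 0, 0],
    [50, 0.08, 0, 0.17, 0, 0, 0],
  ],
)

```text
time: 16.48
ee_pos: [0.5394, 0.153, 0.1257]
eef_rot: [[-0.006, 1.0, -0.001], [1.0, 0.006, -0.0], [-0.0, -0.001, -1.0]]
force: [-0.2, 0.8, -2.6]
gripper_width: 0.0537
gripper_force: 25.0
```

Call:
jog_arm(
  steps=[
    [50, 0, 0, 0.04, 0, 0, 0],
    [50, 0, 0, 0.04, 0, 0, 0],
    [50, 0, 0, 0.04, 0, 0, 0],
  ],
)

```text
time: 16.73
ee_pos: [0.5396, 0.1529, 0.1244]
eef_rot: [[-0.006, 1.0, -0.0], [1.0, 0.006, -0.0], [-0.0, -0.0, -1.0]]
force: [-0.0, -0.0, -2.9]
gripper_width: 0.0533
gripper_force: 25.0
```

Call:
jog_arm(
  steps=[
    [50, 0, 0, 0.04, 0, 0, 0],
    [50, 0, 0, 0.04, 0, 0, 0],
    [50, 0, 0, 0.04, 0, 0, 0],
  ],
)

```text
time: 16.98
ee_pos: [0.5399, 0.153, 0.1231]
eef_rot: [[-0.006, 1.0, 0.001], [1.0, 0.006, 0.0], [0.0, 0.001, -1.0]]
force: [0.6, 0.1, -1.0]
gripper_width: 0.0533
gripper_force: 25.0
```

Call:
jog_arm(
  steps=[
    [50, 0, 0, 0.03, 0, 0, 0],
    [50, 0, 0, 0.03, 0, 0, 0],
    [50, 0, 0, 0.03, 0, 0, 0],
  ],
)

```text
time: 17.23
ee_pos: [0.5404, 0.1531, 0.123]
eef_rot: [[-0.006, 1.0, 0.002], [1.0, 0.006, 0.0], [0.0, 0.002, -1.0]]
force: [-0.8, -0.3, 5.9]
gripper_width: 0.0532
gripper_force: 25.0
```

Call:
jog_arm(
  steps=[
    [50, 0, 0, -0.02, 0, 0, 0],
    [74, 0, 0, -0.02, 0, 0, 0],
    [74, 0, 0, -0.02, 0, 0, 0],
    [74, 0, 0, -0.02, 0, 0, 0],
    [74, 0, 0, -0.02, 0, 0, 0],
    [74, 0, 0, -0.02, 0, 0, 0],
    [74, 0, 0, -0.3, 0, 0, 0],
    [74, 0, 0, -1.0, 0, 0, 0],
    [74, 0, 0, -2.0, 0, 0, 0],
    [74, 0, 0, -3.0, 0, 0, 0],
  ],
)

```text
time: 18.07
ee_pos: [0.5386, 0.1528, 0.2427]
eef_rot: [[-0.006, 1.0, -0.003], [1.0, 0.006, -0.0], [-0.0, -0.003, -1.0]]
force: [-0.4, 0.6, 0.5]
gripper_width: 0.0741
gripper_force: 0.0
```

```bash
python3 plan.py 0 .469 -.189 .28
```

```text
t 18.07 pos [0.5386 0.1528 0.2427] w 0.0741 F [-0.4  0.6  0.5] phi 0.4
[-8.53 -1.79 -0.92] turn [-0.02  0.    0.06] rows 8.4
```

Call:
jog_arm(
  steps=[
    [90, 0, 0, -0.7, 0, 0, 0],
    [93, -1, -0.2, -0.9, 0, 0, 0],
    [93, -2, -0.4, -0.9, 0, 0, 0],
    [93, -3, -0.6, -0.9, 0, 0, 0],
    [93, -4, -0.8, -0.9, 0, 0, 0],
    [93, -5, -1.0, -0.9, 0, 0, 0],
    [93, -6, -1.25, -0.9, 0, 0, 0],
    [93, -7, -1.45, -0.9, 0, 0, 0],
    [93, -8, -1.7, -0.9, 0, 0, 0],
    [93, -8.5, -1.79, -0.9, 0, 0, 0],
  ],
)

```text
time: 18.9
ee_pos: [0.4687, -0.1913, 0.2788]
eef_rot: [[-0.004, 1.0, 0.0], [1.0, 0.004, -0.002], [-0.002, 0.0, -1.0]]
force: [-0.2, 0.7, -0.1]
gripper_width: 0.0931
gripper_force: 0.0
```

Call:
jog_arm(
  steps=[
    [93, 0, 0, 0.2, 0, 0, 0],
    [93, 0, 0, 0.6, 0, 0, 0],
    [93, 0, 0, 1.2, 0, 0, 0],
    [93, 0, 0, 1.7, 0, 0, 0],
    [93, 0, 0, 1.9, 0, 0, 0],
    [93, 0, 0, 1.9, 0, 0, 0],
  ],
)

```text
time: 19.4
ee_pos: [0.4691, -0.1861, 0.1996]
eef_rot: [[-0.007, 1.0, -0.004], [1.0, 0.007, 0.002], [0.002, -0.004, -1.0]]
force: [-0.1, 1.0, -0.3]
gripper_width: 0.0931
gripper_force: 0.0
```

```bash
python3 plan.py 0 .469 -.189 .108; python3 - <<'E'
from m import *
for n in("top","side"):
    d=shot(n,f'pics/{n}6.png'); h=cv2.cvtColor(d["img"],cv2.COLOR_RGB2HSV).astype(int)
    w=(h[...,0]<22)&(h[...,1]>85)&(h[...,2]>60)
    for q,z in (([.459,.296,.14],.14),([.539,.153,.17],.17)):
        c,s=comp(w,*proj(d,q)); print(n,s,circ(d,c,z,.0265)[0],circ(d,c,z)[0])
    c,s=comp(w,*proj(d,[.621,.293,.07])); print(n,s,circ(d,c,.078,.041))
a,b=load('top6')['img'],load('side6')['img']
cv2.imwrite('pics/v5.png',np.hstack([cv2.resize(a[120:270,100:260],(400,400)),cv2.resize(b[90:310,210:390],(400,400))])[:,:,::-1])
E
```

```text
t 19.4 pos [ 0.4691 -0.1861  0.1996] w 0.0931 F [-0.1  1.  -0.3] phi 0.4
[-0.08  0.01  2.29] turn [-0.03 -0.02  0.07] rows 2.2
top [139 204  40  35 882] [0.46035445 0.29747041] [0.45626453 0.28920879 0.03398188]
top [201 168  36  39 883] [0.54091771 0.15515205] [0.53960319 0.15413502 0.02781933]
top [ 141  129   46   65 1427] (array([0.63403791, 0.30152614]), np.float64(0.0065953771945541995))
side [233 128  19  13 200] [0.46219293 0.29169494] [0.46228291 0.29346937 0.02500377]
side [270 124   1   1   1] [0.53435225 0.26157282] [0.53435225 0.26157282 0.03      ]
side [310 142  10   7  32] (array([0.70284184, 0.28493576]), np.float64(nan))
  return _methods._mean(a, axis=axis, dtype=dtype,
  ret = ret.dtype.type(ret / rcount)
```

View pics/v5.png

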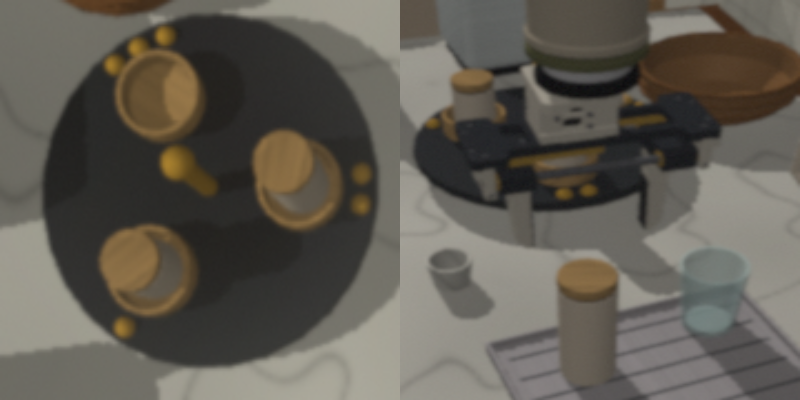

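Both placed jars stand upright in their cups, and the carousel hasn't turned. The tall jar's lid, at (587,278) in the right crop, sits between the open fingers.

Call:
jog_arm(
  steps=[
    [93, -0.08, 0, 0.2, 0, 0, 0],
    [93, -0.08, 0, 0.6, 0, 0, 0],
    [93, -0.08, 0, 1.1, 0, 0, 0],
    [93, -0.08, 0, 1.6, 0, 0, 0],
    [93, -0.08, 0, 2.0, 0, 0, 0],
    [93, -0.08, 0, 2.2, 0, 0, 0],
    [93, -0.08, 0, 2.3, 0, 0, 0],
    [93, -0.08, 0, 2.3, 0, 0, 0],
  ],
)

```text
time: 20.17
ee_pos: [0.4703, -0.1907, 0.1097]
eef_rot: [[-0.006, 1.0, -0.0], [1.0, 0.006, 0.0], [0.0, -0.0, -1.0]]
force: [0.2, -0.8, 0.7]
gripper_width: 0.0929
gripper_force: 0.0
```

Call:
jog_arm(
  steps=[
    [50, 0, 0, 0, 0, 0, 0],
    [50, 0, 0, 0, 0, 0, 0],
    [50, 0, 0, 0, 0, 0, 0],
    [50, 0, 0, 0, 0, 0, 0],
    [50, 0, 0, 0, 0, 0, 0],
    [50, 0, 0, 0, 0, 0, 0],
    [50, 0, 0, 0, 0, 0, 0],
    [50, 0, 0, 0, 0, 0, 0],
    [50, 0, 0, 0, 0, 0, 0],
  ],
)

```text
time: 20.92
ee_pos: [0.4703, -0.1907, 0.1099]
eef_rot: [[-0.006, 1.0, 0.0], [1.0, 0.006, -0.0], [-0.0, 0.0, -1.0]]
force: [-0.9, -0.1, 2.4]
gripper_width: 0.0536
gripper_force: 25.0
```

```bash
python3 plan.py 0 .469 -.189 .34 .621 .1 .34 .621 .293 .34; python3 - <<'E'
from m import *
for n in('top6','top0'):
    d=load(n); h=cv2.cvtColor(d["img"],cv2.COLOR_RGB2HSV).astype(int)
    w=(h[...,0]<22)&(h[...,1]>85)&(h[...,2]>60)
    w=cv2.morphologyEx(w.astype(np.uint8),cv2.MORPH_OPEN,cv2.getStructuringElement(2,(13,13)))
    for q in([.621,.293,.07],[.459,.296,.07]):
        c,s=comp(w,*proj(d,q)); print(n,s,circ(d,c,.078,.041))
E
```

```text
t 20.92 pos [ 0.4703 -0.1907  0.1099] w 0.0536 F [-0.9 -0.1  2.4] phi 0.4
[ 0.04 -0.03 -5.75] turn [0.   0.   0.06] rows 5.5
[ 7.24  3.81 -5.75] turn [0.   0.   0.06] rows 9.6
[12.07  3.84 -5.75] turn [0.   0.   0.06] rows 13.3
top6 [ 146  137   36   37 1024] (array([0.6242848 , 0.29797145]), np.float64(0.0013059711810264837))
top6 [140 204  24  29 514] (array([0.46196534, 0.30151877]), np.float64(0.005376852407081757))
top0 [ 146  137   36   37 1027] (array([0.62396629, 0.2983104 ]), np.float64(0.0013474210706649896))
top0 [ 142  204   37   35 1015] (array([0.4579654 , 0.29745353]), np.float64(0.0006160461636797481))
```

Call:
jog_arm(
  steps=[
    [50, 0, 0, -0.2, 0, 0, 0],
    [50, 0, 0, -0.7, 0, 0, 0],
    [50, 0, 0, -1.5, 0, 0, 0],
    [50, 0, 0, -2.4, 0, 0, 0],
    [50, 0, 0, -3.3, 0, 0, 0],
    [50, 0, 0, -4.2, 0, 0, 0],
    [50, 0.3, 0.1, -4.9, 0, 0, 0],
    [50, 0.8, 0.25, -5.3, 0, 0, 0],
    [50, 1.5, 0.5, -5.3, 0, 0, 0],
    [50, 2.3, 0.75, -5.3, 0, 0, 0],
  ],
)

```text
time: 21.75
ee_pos: [0.5002, -0.0985, 0.3235]
eef_rot: [[-0.004, 1.0, 0.002], [1.0, 0.004, -0.001], [-0.001, 0.002, -1.0]]
force: [0.9, 0.4, -4.0]
gripper_width: 0.0534
gripper_force: 25.0
```

Call:
jog_arm(
  steps=[
    [50, 0.8, 0.25, 0, 0, 0, 0],
    [50, 1.6, 0.5, 0, 0, 0, 0],
    [50, 2.4, 0.75, 0, 0, 0, 0],
    [50, 3.2, 1.0, 0, 0, 0, 0],
    [50, 4.0, 1.25, 0, 0, 0, 0],
    [50, 4.8, 1.5, 0, 0, 0, 0],
    [50, 5.6, 1.75, 0, 0, 0, 0],
    [50, 6.4, 2.0, 0, 0, 0, 0],
    [50, 7.2, 2.25, 0, 0, 0, 0],
    [50, 7.8, 2.45, 0, 0, 0, 0],
  ],
)

```text
time: 22.58
ee_pos: [0.5953, 0.2168, 0.3209]
eef_rot: [[-0.008, 1.0, -0.002], [1.0, 0.008, 0.0], [0.0, -0.002, -1.0]]
force: [0.7, 0.1, -3.4]
gripper_width: 0.0538
gripper_force: 25.0
```

```bash
python3 plan.py 0 .622 .2945 .32
```

```text
t 22.58 pos [0.5953 0.2168 0.3209] w 0.0538 F [ 0.7  0.1 -3.4] phi 0.4
[1.94 0.68 0.02] turn [-0.02 -0.    0.07] rows 2.0
```

Call:
jog_arm(
  steps=[
    [50, 0.6, 0.2, 0, 0, 0, 0],
    [50, 1.2, 0.4, 0, 0, 0, 0],
    [50, 1.7, 0.6, 0, 0, 0, 0],
    [50, 1.9, 0.67, 0, 0, 0, 0],
    [50, 1.9, 0.67, 0.3, 0, 0, 0],
    [50, 1.9, 0.67, 0.9, 0, 0, 0],
    [50, 1.9, 0.67, 1.6, 0, 0, 0],
    [50, 1.9, 0.67, 2.3, 0, 0, 0],
    [50, 1.9, 0.67, 2.8, 0, 0, 0],
    [50, 1.9, 0.67, 3.1, 0, 0, 0],
  ],
)

```text
time: 23.42
ee_pos: [0.6199, 0.288, 0.1928]
eef_rot: [[-0.005, 1.0, -0.006], [1.0, 0.005, -0.003], [-0.003, -0.006, -1.0]]
force: [-0.1, -0.5, -5.1]
gripper_width: 0.0537
gripper_force: 25.0
```

Call:
jog_arm(
  steps=[
    [50, 0, 0, 0, 0, 0, 0],
    [50, 0, 0, 0, 0, 0, 0],
  ],
)

```text
time: 23.58
ee_pos: [0.6216, 0.2893, 0.1973]
eef_rot: [[-0.006, 1.0, -0.001], [1.0, 0.006, -0.001], [-0.001, -0.001, -1.0]]
force: [-0.1, 0.0, -3.0]
gripper_width: 0.0536
gripper_force: 25.0
```

```bash
python3 plan.py 0 .622 .2945 .152
```

```text
t 23.58 pos [0.6216 0.2893 0.1973] w 0.0536 F [-0.1  0.  -3. ] phi 0.3
[0.13 0.01 1.13] turn [-0.01  0.01  0.05] rows 1.1
```

Call:
jog_arm(
  steps=[
    [50, 0.13, 0.01, 0, 0, 0, 0],
    [50, 0.13, 0.01, 0.2, 0, 0, 0],
    [50, 0.13, 0.01, 0.45, 0, 0, 0],
    [50, 0.13, 0.01, 0.65, 0, 0, 0],
    [50, 0.13, 0.01, 0.8, 0, 0, 0],
    [50, 0.13, 0.01, 0.9, 0, 0, 0],
    [50, 0.13, 0.01, 0.95, 0, 0, 0],
    [50, 0.13, 0.01, 0.95, 0, 0, 0],
  ],
)

```text
time: 24.25
ee_pos: [0.622, 0.2953, 0.1587]
eef_rot: [[-0.006, 1.0, -0.001], [1.0, 0.006, -0.0], [-0.0, -0.001, -1.0]]
force: [-0.5, 0.2, -4.1]
gripper_width: 0.0535
gripper_force: 25.0
```

```bash
python3 plan.py 0 .622 .2945 .152;  python3 - <<'E'
from m import *
d=shot('side');e=shot('top')
cv2.imwrite('pics/v6.png',np.hstack([cv2.resize(d['img'][90:220,220:350],(400,400)),cv2.resize(e['img'][110:260,100:260],(400,400))])[:,:,::-1])
E
```

```text
t 24.25 pos [0.622  0.2953 0.1587] w 0.0535 F [-0.5  0.2 -4.1] phi 0.4
[-0.02  0.    0.17] turn [-0.01  0.    0.06] rows 0.2
```

View pics/v6.png

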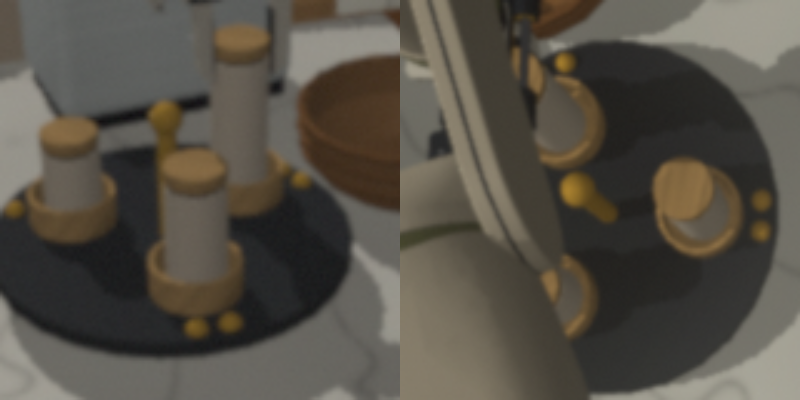

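The tall jar is in cup 3, about (240,170) in the left crop. I'll finish lowering it.

Call:
jog_arm(
  steps=[
    [50, 0, 0, 0.04, 0, 0, 0],
    [50, 0, 0, 0.08, 0, 0, 0],
    [50, 0, 0, 0.11, 0, 0, 0],
    [50, 0, 0, 0.11, 0, 0, 0],
  ],
)

```text
time: 24.68
ee_pos: [0.6222, 0.2954, 0.155]
eef_rot: [[-0.006, 1.0, -0.0], [1.0, 0.006, -0.0], [-0.0, -0.0, -1.0]]
force: [0.4, -0.7, -3.9]
gripper_width: 0.0536
gripper_force: 25.0
```

Call:
jog_arm(
  steps=[
    [50, 0, 0, 0.04, 0, 0, 0],
    [50, 0, 0, 0.04, 0, 0, 0],
    [50, 0, 0, 0.04, 0, 0, 0],
  ],
)

```text
time: 24.93
ee_pos: [0.6223, 0.2955, 0.1535]
eef_rot: [[-0.006, 1.0, -0.0], [1.0, 0.006, -0.0], [-0.0, -0.0, -1.0]]
force: [0.1, 0.4, -3.9]
gripper_width: 0.0535
gripper_force: 25.0
```

Call:
jog_arm(
  steps=[
    [50, 0, 0, 0.03, 0, 0, 0],
    [50, 0, 0, 0.03, 0, 0, 0],
    [50, 0, 0, 0.03, 0, 0, 0],
  ],
)

```text
time: 25.18
ee_pos: [0.6223, 0.2955, 0.1524]
eef_rot: [[-0.006, 1.0, -0.0], [1.0, 0.006, -0.0], [-0.0, -0.0, -1.0]]
force: [0.9, 0.2, -3.2]
gripper_width: 0.0535
gripper_force: 25.0
```

Call:
jog_arm(
  steps=[
    [50, 0, 0, 0.03, 0, 0, 0],
    [50, 0, 0, 0.03, 0, 0, 0],
    [50, 0, 0, 0.03, 0, 0, 0],
  ],
)

```text
time: 25.43
ee_pos: [0.6226, 0.2957, 0.152]
eef_rot: [[-0.006, 1.0, 0.001], [1.0, 0.006, 0.0], [0.0, 0.001, -1.0]]
force: [-1.1, 0.6, -0.4]
gripper_width: 0.0533
gripper_force: 25.0
```

Contact: the load has come off the wrist. Release and retreat.

Call:
jog_arm(
  steps=[
    [74, 0, 0, 0, 0, 0, 0],
    [74, 0, 0, 0, 0, 0, 0],
    [74, 0, 0, 0, 0, 0, 0],
    [74, 0, 0, 0, 0, 0, 0],
    [74, 0, 0, 0, 0, 0, 0],
    [74, 0, 0, -0.3, 0, 0, 0],
    [74, 0, 0, -1.0, 0, 0, 0],
    [74, 0, 0, -2.0, 0, 0, 0],
    [74, 0, 0, -3.0, 0, 0, 0],
    [74, 0, 0, -4.0, 0, 0, 0],
  ],
)

```text
time: 26.27
ee_pos: [0.6219, 0.2953, 0.314]
eef_rot: [[-0.006, 1.0, 0.0], [1.0, 0.006, 0.0], [0.0, 0.0, -1.0]]
force: [0.9, 0.4, 0.1]
gripper_width: 0.074
gripper_force: 0.0
```

Call:
jog_arm(
  steps=[
    [74, -0.5, -0.3, 0, 0, 0, 0],
    [74, -1.3, -0.7, 0, 0, 0, 0],
    [74, -2.2, -1.1, 0, 0, 0, 0],
    [74, -3.1, -1.5, 0, 0, 0, 0],
    [74, -4, -2, 0, 0, 0, 0],
    [74, -5, -2.4, 0, 0, 0, 0],
    [74, -6, -2.8, 0, 0, 0, 0],
    [74, -6.5, -3, 0, 0, 0, 0],
    [74, -6.5, -3, 0, 0, 0, 0],
    [74, -6.5, -3, 0, 0, 0, 0],
  ],
)

```text
time: 27.1
ee_pos: [0.504, 0.0336, 0.3128]
eef_rot: [[-0.004, 1.0, 0.002], [1.0, 0.004, 0.0], [0.0, 0.002, -1.0]]
force: [0.3, 0.4, 0.8]
gripper_width: 0.0738
gripper_force: 0.0
```

```bash
python3 - <<'E'
from m import *
d=shot('side');e=shot('top')
cv2.imwrite('pics/v7.png',np.hstack([cv2.resize(d['img'][90:220,220:350],(400,400)),cv2.resize(e['img'][110:260,100:260],(400,400))])[:,:,::-1])
o=env.get_obs();print(o['time'],o['ee_pos'],o['gripper_width'])
E
```

```text
27.2 [0.50433853 0.03521671 0.31211326] 0.07387401963854218
```

View pics/v7.png

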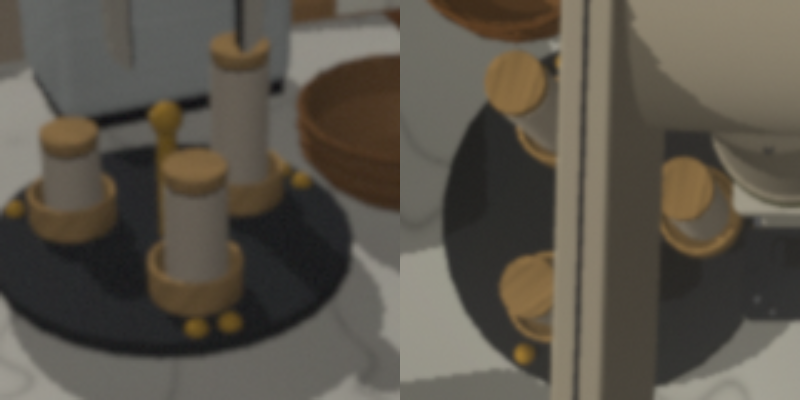

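All three jars stand upright and released in their pockets, and the arm is clear of everything.

```bash
python3 -c "
from h import *
print(env.sign_off())"
```

```text
the job is handed in; nothing more can be done
None
```

The job is handed in at about 27 s of the 72 s: the shortest, middle and tallest jars stand upright and released in the one-, two- and three-stud pockets, though sign-off gave no verdict.

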